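Line up the sample bottles for weighing

ROBOT

A 6-joint arm with a two-finger parallel gripper is mounted at the origin on the work surface. World frame = base frame: x ahead of the robot, y to its left, z up, the work surface at z = 0. Lengths are in m, angles in rad, forces in N, time in s.
With the tool pointing down it reaches from about 0.4 to 0.825 m from the base axis. Payload 7 kg.
Tool frame: the origin (TCP) lies between the finger pads; the fingertips stand 8 mm ahead of it and the grasp point (between the pads) lies 11 mm behind it (arm.finger_overhang is the distance from the TCP to the fingertips, in m); z points along the fingers, y is the line along which they close (so a half turn about z gives the same grasp; the last joint's range is limited). The gripper opens to 88 mm and grips with 3 to 60 N. Pads are 19 mm wide; open, the fingers measure 130 mm over their backs; the gripper's body (78 mm by 193 mm) begins 47 mm behind the grasp point.
Start: joints at [-0.964, 0.359, 0.012, 0, -1.224, -0.288], TCP at [0.212, -0.641, 0.235] pointing down, gripper open.
Joint ranges: [-3.07, 3.07], [-1.43, 2.12], [-1.02, 1.25], [-3.03, 1.67], [-3.05, -0], [-3.03, 3.03]. Speed limits (rad/s): [2.39, 2.39, 3.01, 3.14, 3.14, 3.14].

INTERFACE

Orientations are given as [roll, pitch, yaw] about the fixed x, y, z axes, in that order (R = Rz(yaw) Ry(pitch) Rx(roll)).
In Python, from station import arm gives the robot as it stands.
- The arm moves only by the tool move_arm, never from a script. Its argument "rows" is text: rows parted by semicolons, each of 7 numbers parted by spaces: the turn, a rotation vector about the tool's x, y, z in degrees, then the shift along the tool's x, y, z in m, then the finger opening in m, from 0 to 0.0876. A call has 1 to 8 rows; each row shifts and turns the commanded pose from where the row before left it, along the tool's axes as they then stand; what a row does not reach is not made up. A row lasts 1/8 s, in which the tool goes at most 62.5 mm and 10.7 degrees, less where a joint would pass 70% of its speed; a pose out of reach is approached as far as the arm can. A call is refused whole if a number of a shift passes 0.0625 or a number of a turn 10.7, either way. A call with a gripper value outside its range is refused whole. The fingers move at their own pace and stop on an object; "squeeze" is the grip in N (left out, the last holds). Time passes only in rows, so rows that do not move let the fingers close. It gives the time, the measured TCP pose, the force, the opening and the grip force at its end, in the units of the state.
- arm.get_state(): the state, without advancing time (a new reading comes with each control period).
- arm.grab_frame(name): name is "scene" or "side" or "wrist"; returns (picture, depth): 400x640x3 uint8, blue, green, red; 400x640 float32, m along the optical axis (not along the pixel's ray), 0 where there is no reading.
- arm.camera_model(name): a dict with "mtx" (3x3 intrinsics, pixels), "camera_from_world" (4x4, takes a point from world to camera coordinates); the wrist camera has in their place "mount" (4x4, takes a point from camera to tool coordinates, whose origin is the TCP and whose axes are the flange's). Camera axes: x right, y down, z forward; pixel columns grow to the right and rows downward; lengths in m; the calibration is good to about 2 mm. A picture is of the moment at which its call begins: read the wrist's pose just before it. camera_model takes no time and is no camera call.
- arm.job_done(): hands the job in; it is judged then, once.
The state is a dict: "t": time; "q": joint angles; "qd": joint speeds; "joint_efforts": joint torques, N m; "eef_pos": TCP position; "ee_rot": TCP orientation; "force": force on the tool from outside, world axes, zero at the start; "moment": the same for the moment, N m; "width": finger opening in m; "gripper_force": force on a finger pad.
Only numpy, scipy, OpenCV 4.12 (cv2) and the standard library are available. Lean on these libraries where they do the work, as an engineer would, in place of code of your own. Each camera call takes 0.05 s, during which the arm holds its last target. There are 200 camera calls.

TASK

The four white sample bottles with blue caps are to be weighed, smallest first. Stand them upright on the four black pads of the steel tray, one in the middle of each pad, in order of size with the smallest next to the balance and the largest at the far end. Set each one down rather than letting it drop, knock none over, and leave the coffee mug standing where it is.

Things in the scene. Friction and masses are not known exactly. Their poses are not given: they have to be found in the camera images.
- bottle_30_mid (a point): the smallest of four round white plastic sample bottles with ribbed blue screw caps: body 33 mm in diameter, 66 mm tall over all, standing upright on the table at the start; straight-sided up to 46 mm above its underside, then a shoulder and a cap 27 mm wide. The point is on its axis, half-way up (33 mm above its underside); z is the bottle's axis
- bottle_60_mid (a point): the second smallest of four round white plastic sample bottles with ribbed blue screw caps: body 39 mm in diameter, 86 mm tall over all, standing upright on the table at the start; straight-sided up to 60 mm above its underside, then a shoulder and a cap 32 mm wide. The point is on its axis, half-way up (43 mm above its underside); z is the bottle's axis
- bottle_125_mid (a point): the second largest of four round white plastic sample bottles with ribbed blue screw caps: body 50 mm in diameter, 106 mm tall over all, standing upright on the table at the start; straight-sided up to 74 mm above its underside, then a shoulder and a cap 40 mm wide. The point is on its axis, half-way up (53 mm above its underside); z is the bottle's axis
- bottle_250_mid (a point): the largest of four round white plastic sample bottles with ribbed blue screw caps: body 61 mm in diameter, 133 mm tall over all, standing upright on the table at the start; straight-sided up to 93 mm above its underside, then a shoulder and a cap 49 mm wide. The point is on its axis, half-way up (66.5 mm above its underside); z is the bottle's axis
- pad_a_top (a point): one of four round black rubber pads, 72 mm in diameter and 4 mm thick, fixed in a row about 90 mm apart in a shallow steel tray (110 by 364 mm, rim 9 mm high); pads a, b, c, d follow one another from the robot's right (-y) to its left (+y). The point is the centre of the pad's top face, 7 mm above the table; y points along the row, z up
- pad_b_top (a point): one of four round black rubber pads, 72 mm in diameter and 4 mm thick, fixed in a row about 90 mm apart in a shallow steel tray (110 by 364 mm, rim 9 mm high); pads a, b, c, d follow one another from the robot's right (-y) to its left (+y). The point is the centre of the pad's top face, 7 mm above the table; y points along the row, z up
- pad_c_top (a point): one of four round black rubber pads, 72 mm in diameter and 4 mm thick, fixed in a row about 90 mm apart in a shallow steel tray (110 by 364 mm, rim 9 mm high); pads a, b, c, d follow one another from the robot's right (-y) to its left (+y). The point is the centre of the pad's top face, 7 mm above the table; y points along the row, z up
- pad_d_top (a point): one of four round black rubber pads, 72 mm in diameter and 4 mm thick, fixed in a row about 90 mm apart in a shallow steel tray (110 by 364 mm, rim 9 mm high); pads a, b, c, d follow one another from the robot's right (-y) to its left (+y). The point is the centre of the pad's top face, 7 mm above the table; y points along the row, z up
- balance: the balance: a low cream-coloured box 170 mm wide, 235 mm deep, with a round steel pan 124 mm across (top 64 mm above the table) and a grey front with a display. It stands fixed beyond one end of the tray, to its left or to its right; a sage-green bench power supply of like size (120 mm tall) stands beyond the other end. Origin: centre of its underside; z up
- mug: blue ceramic coffee mug, 76 mm across and 85 mm tall with a handle (towards its own +y), loose, standing among the bottles; it is to be left alone. A wash bottle with a red cap and a bent red spout (62 mm wide, 185 mm tall) also stands in their row, which is along the robot's side of the tray, with about 0.1 m or more from one thing to the next. Origin: centre of the mug's underside; z up
There are look-alikes about, which are no part of the job. Leave any red look-alike of the part that bears bottle_30_mid alone. Leave any red look-alike of the part that bears bottle_60_mid alone.

How it is judged:
At the end, for the whole second after the job is handed in: All four bottles stand upright (within about 7 degrees), released and at rest on the pads, each within 15 mm of the middle of its pad: the smallest on the pad nearest the balance, then by size to the largest on the pad farthest from it (((world y of balance above 0 m and horizontal distance between bottle_30_mid and pad_d_top below 0.015 m and horizontal distance between bottle_60_mid and pad_c_top below 0.015 m and horizontal distance between bottle_125_mid and pad_b_top below 0.015 m and horizontal distance between bottle_250_mid and pad_a_top below 0.015 m) or (world y of balance below 0 m and horizontal distance between bottle_30_mid and pad_a_top below 0.015 m and horizontal distance between bottle_60_mid and pad_b_top below 0.015 m and horizontal distance between bottle_125_mid and pad_c_top below 0.015 m and horizontal distance between bottle_250_mid and pad_d_top below 0.015 m)) and angle between each of bottle_30_mid, bottle_60_mid, bottle_125_mid, bottle_250_mid's own z axis and vertical below 0.12 rad and height (world z) of bottle_30_mid between 0.035 and 0.045 m and linear speed of each of bottle_30, bottle_60, bottle_125, bottle_250 below 0.02 m/s and angular speed of each of bottle_30, bottle_60, bottle_125, bottle_250 below 0.3 rad/s and contact force between the fingers and bottle_30 below 0.1 N and height (world z) of bottle_60_mid between 0.045 and 0.055 m and contact force between the fingers and bottle_60 below 0.1 N and height (world z) of bottle_125_mid between 0.055 and 0.065 m and contact force between the fingers and bottle_125 below 0.1 N and height (world z) of bottle_250_mid between 0.0685 and 0.0785 m and contact force between the fingers and bottle_250 below 0.1 N); the robot touches nothing.
It fails at once if a bottle is knocked over (tilted more than 40 degrees) (angle between any of bottle_30_mid, bottle_60_mid, bottle_125_mid, bottle_250_mid's own z axis and vertical above 0.7 rad).
It fails at once if a bottle is let fall from more than about 3 cm instead of being set down ((height (world z) of bottle_30_mid above 0.06 m and linear speed of bottle_30 above 0.5 m/s and contact force between the fingers and bottle_30 below 0.05 N) or (height (world z) of bottle_60_mid above 0.07 m and linear speed of bottle_60 above 0.5 m/s and contact force between the fingers and bottle_60 below 0.05 N) or (height (world z) of bottle_125_mid above 0.08 m and linear speed of bottle_125 above 0.5 m/s and contact force between the fingers and bottle_125 below 0.05 N) or (height (world z) of bottle_250_mid above 0.0935 m and linear speed of bottle_250 above 0.5 m/s and contact force between the fingers and bottle_250 below 0.05 N)).
It fails at once if the coffee mug is shifted by more than 30 mm or tipped (distance of mug from where it was at the start of the episode above 0.03 m or angle between mug's own z axis and vertical above 0.35 rad).
It also fails if it takes over 112 s, if anything falls off the work surface, if the arm or the gripper's body presses on something with over 40 N, if the wrist force passes 120 N, or if a joint passes its speed limit or range.

## Working session

There is one attempt and no reset: what is moved stays moved. The work goes in short steps, Python scripts to look and compute and a tool call to move; the robot and the scene stay as the last step left them, time stands still between calls to the robot, and variables do not carry over. Pictures are saved under pics/ and viewed, at most 14 in all, crops included, and the job is handed in when it is done.

Besides the shell and the picture viewer there is one more tool, called as name(argument=value, ...), one argument or row to a line, values as JSON. move_arm: Moves the arm, as the interface text tells. Its arguments: {"type":"object","properties":{"rows":{"type":"string"},"squeeze":{"type":"number"}},"required":["rows"]}

```bash
mkdir -p pics; python3 - <<'E'
from station import arm
import cv2,numpy as np
s=arm.get_state();print(s['t'],s['eef_pos'],s['ee_rot'],s['width'])
for n in ['scene','side']:
    f,d=arm.grab_frame(n);cv2.imwrite(f'pics/{n}0.png',f);np.savez(f'pics/{n}0.npz',f=f,d=d)
    m=arm.camera_model(n);print(n,np.round(m['mtx'],1).tolist(),np.round(m['camera_from_world'],3).tolist())
E
```

```text
0.0 [ 0.21136706 -0.6405404   0.23364553] [ 3.13995116e+00 -1.40459201e-04 -2.82297189e+00] 0.08724304351609545
scene [[372.7, 0.0, 316.5], [0.0, 372.7, 193.0], [0.0, 0.0, 1.0]] [[0.108, 0.994, -0.018, -0.054], [0.595, -0.079, -0.8, -0.258], [-0.796, 0.075, -0.6, 1.599], [0.0, 0.0, 0.0, 1.0]]
side [[397.9, 0.0, 320.3], [0.0, 397.9, 205.6], [0.0, 0.0, 1.0]] [[-0.935, -0.353, 0.008, 0.477], [-0.25, 0.647, -0.721, 0.171], [0.25, -0.676, -0.693, 0.964], [0.0, 0.0, 0.0, 1.0]]
```

View pics/scene0.png

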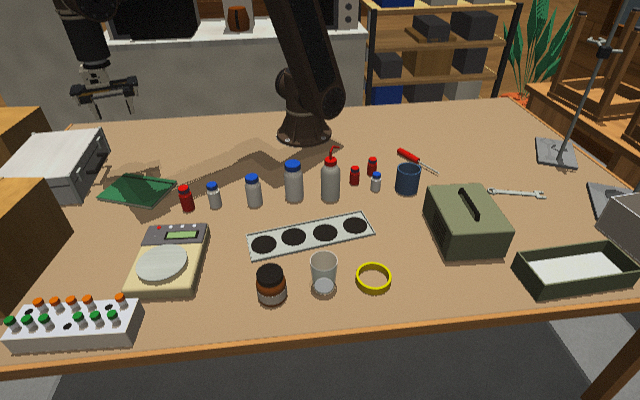

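View pics/side0.png

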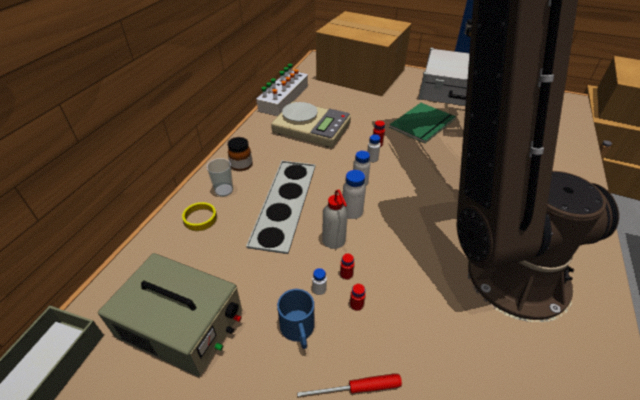

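The scene camera faces the robot (image right is +y). The balance is at (165,262), on the -y side, so pad a gets the smallest bottle. Blue caps: the 60 at (213,186), the 125 at (253,178), the 250 at (293,166) and the 30 at (376,174). The mug is at (408,178), the wash bottle at (330,180), and the pads run from (264,244) to (355,225).

```bash
cat > h.py <<'E'
import cv2,numpy as np
def blobs(mask,amin=25):
    n,l,st,c=cv2.connectedComponentsWithStats(mask.astype(np.uint8),connectivity=4)
    return [(c[i],st[i]) for i in range(1,n) if st[i][4]>=amin]
def ray(m,p,T=None):
    """origin, dir in world; T = world_from_camera"""
    if T is None: T=np.linalg.inv(np.array(m['camera_from_world']))
    d=T[:3,:3]@np.linalg.solve(np.array(m['mtx']),[p[0],p[1],1.])
    return T[:3,3],d
def onplane(o,d,z): return o+d*(z-o[2])/d[2]
def tri(rays):
    A=0;b=0;
    for o,d in rays:
        d=d/np.linalg.norm(d);P=np.eye(3)-np.outer(d,d);A=A+P;b=b+P@o
    return np.linalg.solve(A,b)
def blue(f):
    h=cv2.cvtColor(f,cv2.COLOR_BGR2HSV); return (abs(h[...,0].astype(int)-110)<10)&(h[...,1]>190)&(h[...,2]>60)
def black(f): return f.max(2)<50
E
python3 - <<'E'
from station import arm
from h import *
R={}
for n in ['scene','side']:
    z=np.load(f'pics/{n}0.npz');f=z['f'];m=arm.camera_model(n)
    print(n)
    for c,s in blobs(blue(f)):
        o,d=ray(m,c);print('blue',np.round(c,1),s[4],s[2:4],np.round(onplane(o,d,.06),3),np.round(onplane(o,d,.12),3))
    for c,s in blobs(black(f),150):
        o,d=ray(m,c);p=onplane(o,d,.007)
        if .4<p[0]<.9 and abs(p[1])<.4 and s[4]<900: print('black',np.round(c,1),s[4],np.round(p,4))
E
```

```text
scene
blue [406.    3.8] 41 [18  6] [-2.31   1.149  0.06 ] [-1.986  1.042  0.12 ]
blue [292.  163.5] 97 [15  8] [ 0.333 -0.066  0.06 ] [ 0.428 -0.067  0.12 ]
blue [376.3 173.6] 26 [8 4] [0.433 0.208 0.06 ] [0.52  0.183 0.12 ]
blue [250.9 176.8] 65 [13  7] [ 0.396 -0.205  0.06 ] [ 0.486 -0.195  0.12 ]
blue [211.1 184.1] 38 [9 5] [ 0.421 -0.332  0.06 ] [ 0.509 -0.311  0.12 ]
black [436.6 223.5] 836 [0.6408 0.3459 0.007 ]
black [354.7 225.1] 283 [0.6166 0.1028 0.007 ]
black [324.7 232.6] 303 [0.6377 0.0101 0.007 ]
black [293.3 236.6] 312 [ 0.6429 -0.0821  0.007 ]
black [263.4 244.2] 328 [ 0.6633 -0.1678  0.007 ]
black [269.4 275.1] 511 [ 0.7787 -0.1518  0.007 ]
side
blue [374.8 137.9] 49 [9 7] [ 0.458 -0.357  0.06 ] [ 0.441 -0.269  0.12 ]
blue [362.4 155.5] 89 [12  9] [ 0.469 -0.252  0.06 ] [ 0.451 -0.173  0.12 ]
blue [355.1 176.5] 186 [17 14] [ 0.46  -0.148  0.06 ] [ 0.443 -0.078  0.12 ]
blue [319.  273.9] 91 [11 11] [0.436 0.207 0.06 ] [0.42  0.249 0.12 ]
black [237.7 144.9] 248 [ 0.8928 -0.227   0.007 ]
black [295.1 171.6] 232 [ 0.6568 -0.1661  0.007 ]
black [290.1 190.6] 262 [ 0.6355 -0.0795  0.007 ]
black [278.4 211.8] 324 [0.6301 0.0135 0.007 ]
black [270.5 237.1] 387 [0.6095 0.106  0.007 ]
black [168.2 294.5] 393 [0.7513 0.3482 0.007 ]
black [295.7 303.6] 375 [0.4692 0.2657 0.007 ]
black [231.3 309.9] 187 [0.5964 0.3318 0.007 ]
black [288.  328.6] 273 [0.4602 0.3284 0.007 ]
```

move_arm(
  rows="0 0 -10.25 0 0 -0.02 0.0876;0 0 -10.25 0 0 -0.02 0.0876;0 0 -10.25 0 0 -0.02 0.0876;0 0 -10.25 0 0 -0.02 0.0876;0 0 -10.25 0 0 -0.02 0.0876;0 0 -10.25 0 0 -0.02 0.0876;0 0 -10.25 0 0 0 0.0876;0 0 0 0 0 0 0.0876",
  squeeze=15,
)

```text
t: 1.1
eef_pos: [0.2116, -0.6408, 0.3542]
ee_rot: [3.142, 0.001, -1.572]
force: [0.1, -1.2, -0.7]
width: 0.0876
gripper_force: 0.0
```

move_arm(
  rows="0 0 0 -0.055 -0.034 0 0.0876;0 0 0 -0.055 -0.034 0 0.0876;0 0 0 -0.055 -0.034 0 0.0876;0 0 0 -0.055 -0.034 0 0.0876;0 0 0 -0.055 -0.034 0 0.0876;0 0 0 -0.055 -0.034 0 0.0876;0 0 0 -0.055 -0.034 0 0.0876;0 0 0 0 0 0 0.0876",
)

```text
t: 2.1
eef_pos: [0.4431, -0.2654, 0.3541]
ee_rot: [3.141, 0.001, -1.57]
force: [-0.3, -0.2, -0.1]
width: 0.0875
gripper_force: 0.0
```

```bash
cat >> h.py <<'E'
from scipy.spatial.transform import Rotation as Ro
def wristT(arm,s,m):
    T=np.eye(4);T[:3,:3]=Ro.from_euler('xyz',s['ee_rot']).as_matrix();T[:3,3]=s['eef_pos']
    return T@np.array(m['mount'])
E
python3 - <<'E'
from station import arm
from h import *
s=arm.get_state();print(s['eef_pos'],s['ee_rot'])
f,d=arm.grab_frame('wrist');cv2.imwrite('pics/w1.png',f);m=arm.camera_model('wrist');T=wristT(arm,s,m);np.savez('pics/w1.npz',f=f,d=d,T=T)
print(np.round(m['mtx'],1).tolist(),np.round(m['mount'],3).tolist(),np.round(T,3).tolist())
# object heights from the scene depth
z=np.load('pics/scene0.npz');m=arm.camera_model('scene');Tw=np.linalg.inv(np.array(m['camera_from_world']));D=z['d']
v,u=np.mgrid[:400,:640];P=np.stack([(u-m['mtx'][0][2])/m['mtx'][0][0]*D,(v-m['mtx'][1][2])/m['mtx'][1][1]*D,D],-1)@Tw[:3,:3].T+Tw[:3,3]
for n,(a,b,c,e) in dict(jar=(255,262,288,308),glass=(308,248,340,300),mug=(396,160,420,196),psu=(425,185,510,260),red1=(350,166,360,186),red2=(367,156,377,170),b30=(371,171,382,192),wash=(321,160,340,205)).items():
    q=P[b:e,a:c].reshape(-1,3);q=q[(q[:,2]>.02)&(q[:,0]>.3)];print(n,np.round(np.percentile(q,3,axis=0),3),np.round(np.percentile(q,97,axis=0),3))
E
```

```text
[ 0.44311699 -0.26542399  0.35406183] [ 3.14112120e+00  6.63566650e-04 -1.56979809e+00]
[[290.2, 0.0, 321.4], [0.0, 290.2, 195.8], [0.0, 0.0, 1.0]] [[0.001, -0.954, -0.301, 0.081], [1.0, 0.001, 0.0, -0.0], [-0.0, -0.301, 0.954, -0.15], [0.0, 0.0, 0.0, 1.0]] [[-1.0, -0.002, -0.001, 0.444], [-0.002, 0.954, 0.301, -0.347], [0.001, 0.301, -0.954, 0.504], [0.0, 0.0, 0.0, 1.0]]
jar [ 0.816 -0.176  0.024] [ 0.874 -0.113  0.085]
glass [ 0.794 -0.047  0.026] [0.857 0.012 0.094]
mug [0.414 0.273 0.024] [0.488 0.343 0.083]
psu [0.596 0.313 0.027] [0.795 0.47  0.121]
red1 [0.384 0.127 0.022] [0.411 0.155 0.066]
red2 [0.335 0.2   0.026] [0.361 0.228 0.065]
b30 [0.427 0.191 0.022] [0.455 0.219 0.066]
wash [0.461 0.021 0.024] [0.488 0.077 0.143]
```

View pics/w1.png

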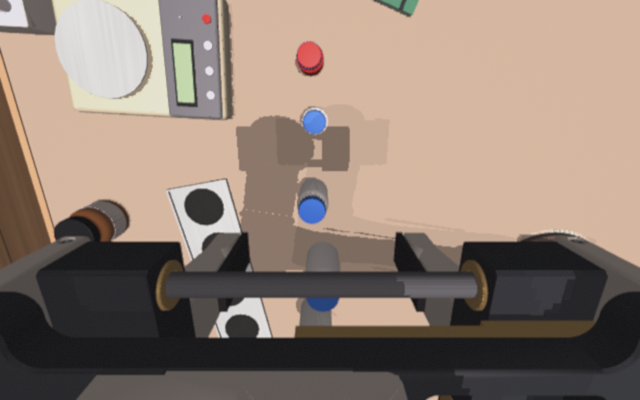

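The wrist view shows the 60's cap at (314,122), the 125's cap at (312,210), the 250's cap behind the gripper bar at (322,300), and pad a at (204,206).

```bash
python3 - <<'E'
from station import arm
from h import *
z=np.load('pics/w1.npz');f=z['f'];m=arm.camera_model('wrist')
for c,s in blobs(blue(f),60):
    o,d=ray(m,c,z['T']);print('blue',np.round(c,1),s[:5],*[np.round(onplane(o,d,h)[:2],4) for h in (.086,.106,.133)])
for c,s in blobs(black(f),300):
    o,d=ray(m,c,z['T']);print('black',np.round(c,1),s[:5],np.round(onplane(o,d,.007),4))
E
```

```text
black [281.5 323.5] [    0   217   640   183 50111] [0.5258 0.0901 0.007 ]
black [566.5 397.3] [526 395  80   5 344] [-0.1226  0.2961  0.007 ]
```

```bash
sed -i 's/^def blue.*/def blue(f):/; s/(h\[...,1\]>190)/(h[...,1]>130)/' h.py; python3 - <<'E'
from station import arm
from h import *
z=np.load('pics/w1.npz');f=z['f'];m=arm.camera_model('wrist')
h=cv2.cvtColor(f,cv2.COLOR_BGR2HSV);print(h[122,314],h[212,312],h[222,318],f[206,204],f[200,204])
for c,s in blobs(blue(f),60):
    o,d=ray(m,c,z['T']);print('blue',np.round(c,1),s[:5],*[np.round(onplane(o,d,k)[:2],4) for k in (.086,.106,.133)])
g=f.max(2)<58; g[:,:120]=0;g[232:]=0
for c,s in blobs(g,300):
    o,d=ray(m,c,z['T']);print('black',np.round(c,1),s[:5],np.round(onplane(o,d,.007),4))
E
```

```text
[110 151 223] [110 170 208] [122  46 173] [49 49 52] [51 50 53]
blue [313.9 121.6] [303 111  22  22 374] [ 0.4538 -0.3234] [ 0.4533 -0.3245] [ 0.4527 -0.326 ]
blue [311.5 209.5] [299 197  26  26 543] [ 0.4583 -0.1924] [ 0.4576 -0.1998] [ 0.4566 -0.2097]
blue [322.1 303.1] [307 298  31  13 312] [ 0.4416 -0.022 ] [ 0.4417 -0.0375] [ 0.4418 -0.0585]
black [203.5 206.4] [186 190  37  34 982] [ 0.6573 -0.1689  0.007 ]
```

move_arm(
  rows="0 0 0 0.0576 -0.011 0 0.0876;0 0 0 0 0 0.06 0.0876;0 0 0 0 0 0.06 0.0876;0 0 0 0 0 0.06 0.0876;0 0 0 0 0 0 0.0876",
)

```text
t: 2.78
eef_pos: [0.4486, -0.3263, 0.1703]
ee_rot: [3.132, 0.003, -1.575]
force: [1.0, -0.1, 0.8]
width: 0.0872
gripper_force: 0.0
```

```bash
python3 - <<'E'
from station import arm
from h import *
s=arm.get_state();print(s['eef_pos'],s['ee_rot'])
f,d=arm.grab_frame('wrist');cv2.imwrite('pics/w2.png',f);m=arm.camera_model('wrist');T=wristT(arm,s,m)
for c,s in blobs(blue(f),60):
    o,d=ray(m,c,T);print('blue',np.round(c,1),s[:5],*[np.round(onplane(o,d,k)[:2],4) for k in (.086,.106,.133)])
E
```

```text
[ 0.4485637  -0.32628794  0.17033785] [ 3.13235526  0.00342448 -1.57519587]
blue [314.9 204.4] [ 297  186   36   37 1016] [ 0.4537 -0.3255] [ 0.4534 -0.3325] [ 0.4529 -0.342 ]
blue [311.8 320.1] [295 315  35  10 266] [ 0.4579 -0.2053] [ 0.4573 -0.2226] [ 0.4564 -0.2459]
```

View pics/w2.png

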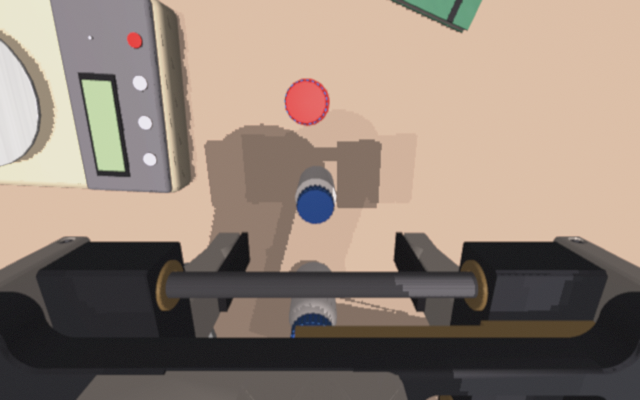

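The 60's cap is at (315,204), centred between the fingers in x; the red look-alike is at (307,102), clear of the gripper.

move_arm(
  rows="0 0 0 0.002 0 0.05 0.0876;0 0 0 0 0 0.05 0.0876;0 0 0 0 0 0.037 0.0876;0 0 0 0 0 0 0.0876;0 0 0 0 0 0 0.0876",
)

```text
t: 3.45
eef_pos: [0.4547, -0.3295, 0.0405]
ee_rot: [-3.138, -0.002, -1.571]
force: [0.6, -0.7, 0.4]
width: 0.0876
gripper_force: 0.0
```

move_arm(
  rows="0 0 0 0 0 0 0.0876;0 0 0 0 0 0 0.0876",
)

```text
t: 3.7
eef_pos: [0.4534, -0.3287, 0.0392]
ee_rot: [-3.139, -0.001, -1.57]
force: [-0.2, 0.1, -0.4]
width: 0.0878
gripper_force: 0.0
```

move_arm(
  rows="0 0 0 -0.004 0 -0.001 0.0876;0 0 0 0 0 0 0.0876;0 0 0 0 0 0 0.02;0 0 0 0 0 0 0.02;0 0 0 0 0 0 0.02;0 0 0 0 0 0 0.02;0 0 0 0 0 0 0.02;0 0 0 0 0 0 0.02",
  squeeze=15,
)

```text
t: 4.7
eef_pos: [0.4526, -0.3244, 0.0386]
ee_rot: [-3.141, -0.0, -1.571]
force: [-0.3, -0.0, 0.0]
width: 0.0387
gripper_force: 15.0
```

move_arm(
  rows="0 0 0 0 0 -0.03 0.02;0 0 0 0 0 -0.05 0.02;0 0 0 0 0 -0.05 0.02;0 0 0 0 0 -0.05 0.02;0 0 0 0 0 -0.035 0.02;0 0 0 -0.02 -0.01 0 0.02;0 0 0 -0.045 -0.01 0 0.02;0 0 0 -0.055 -0.01 0 0.02",
)

```text
t: 5.7
eef_pos: [0.4823, -0.2036, 0.2533]
ee_rot: [3.141, 0.0, -1.572]
force: [1.3, 1.2, -2.2]
width: 0.0386
gripper_force: 15.0
```

move_arm(
  rows="0 0 0 -0.055 -0.01 0 0.02;0 0 0 -0.055 -0.01 0 0.02;0 0 0 -0.055 -0.01 0 0.02;0 0 0 -0.055 -0.01 0 0.02;0 0 0 -0.055 -0.01 0 0.02;0 0 0 -0.055 -0.01 0 0.02;0 0 0 -0.04 -0.01 0 0.02;0 0 0 -0.01 -0.01 0 0.02",
)

```text
t: 6.7
eef_pos: [0.5623, 0.1779, 0.253]
ee_rot: [3.141, -0.0, -1.568]
force: [0.5, -0.3, -1.0]
width: 0.0386
gripper_force: 15.0
```

move_arm(
  rows="0 0 0 0 0 0 0.02;0 0 0 0 0 0 0.02;0 0 0 0 0 0 0.02",
)

```text
t: 7.08
eef_pos: [0.5622, 0.1746, 0.2538]
ee_rot: [-3.141, 0.0, -1.572]
force: [-0.4, -0.0, -0.7]
width: 0.0389
gripper_force: 15.0
```

```bash
python3 - <<'E'
from station import arm
from h import *
s=arm.get_state();print(s['eef_pos'],s['ee_rot'],s['width'])
f,d=arm.grab_frame('wrist');cv2.imwrite('pics/w3.png',f);m=arm.camera_model('wrist');T=wristT(arm,s,m)
for c,s in blobs(blue(f),60):
    o,d=ray(m,c,T);print('blue',np.round(c,1),s[:5],*[np.round(onplane(o,d,k)[:2],4) for k in (.066,.106,.133)])
g=f.max(2)<60; g[240:]=0
for c,s in blobs(g,300):
    o,d=ray(m,c,T);print('black',np.round(c,1),s[:5],np.round(onplane(o,d,.007),4))
E
```

```text
[0.56215735 0.17458162 0.25378843] [-3.14149626e+00  1.38772829e-04 -1.57172920e+00] 0.038925874738052396
blue [423.2 200.1] [412 190  23  21 366] [0.4376 0.2056] [0.4524 0.1923] [0.4624 0.1834]
blue [321.4 265.9] [296 259  52  12 395] [0.5624 0.2971] [0.5624 0.273 ] [0.5624 0.2568]
blue [321.5 310.5] [ 285  298   74   27 1857] [0.5623 0.3678] [0.5624 0.3353] [0.5624 0.3134]
black [281.5 126.4] [260  95  49  45 730] [0.6157 0.1215 0.007 ]
```

View pics/w3.png

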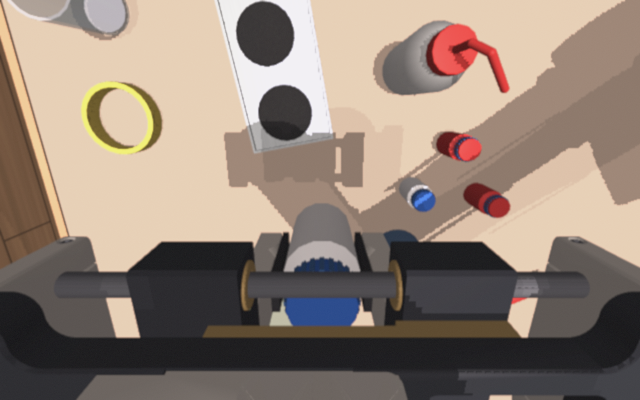

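Pads c at (265,33) and d at (285,112) are in view, and the 30's blue cap is at (423,200). The held bottle hangs upright.

```bash
python3 - <<'E'
from station import arm
from h import *
f=cv2.imread('pics/w3.png');m=arm.camera_model('wrist');T=wristT(arm,arm.get_state(),m)
g=f.max(2)<80; g[148:]=0; g[:,:215]=0; g[:,335:]=0
for c,s in blobs(cv2.morphologyEx(g.astype(np.uint8),cv2.MORPH_OPEN,np.ones((9,9))),300):
    o,d=ray(m,c,T);print('black',np.round(c,1),s[:5],np.round(onplane(o,d,.007),4))
E
```

```text
black [264.7  33.3] [ 237    3   56   62 2766] [0.6318 0.011  0.007 ]
black [284.6 112.7] [ 260   87   51   53 2194] [0.611  0.1041 0.007 ]
```

move_arm(
  rows="0 0 0 0.0256 -0.0078 0 0.02;0 0 0 0.05 -0.015 0 0.02;0 0 0 0.055 -0.015 0 0.02;0 0 0 0.055 -0.015 0 0.02;0 0 0 0.0455 -0.014 0.03 0.02;0 0 0 0.025 -0.008 0.05 0.02;0 0 0 0 0 0.05 0.02;0 0 0 0 0 0.03 0.02",
)

```text
t: 8.12
eef_pos: [0.6356, -0.0818, 0.091]
ee_rot: [3.139, -0.0, -1.573]
force: [0.9, -0.0, -0.3]
width: 0.0382
gripper_force: 15.0
```

move_arm(
  rows="0 0 0 0 0 0 0.02;0 0 0 0 0 0 0.02;0 0 0 0 0 0 0.02",
)

```text
t: 8.5
eef_pos: [0.6384, -0.0803, 0.0957]
ee_rot: [-3.138, 0.0, -1.57]
force: [0.5, 0.3, -1.1]
width: 0.0385
gripper_force: 15.0
```

move_arm(
  rows="0 0 0 0.001 0.001 0.02 0.02;0 0 0 0 0 0.015 0.02;0 0 0 0 0 0.007 0.02;0 0 0 0 0 0.004 0.02;0 0 0 0 0 0.002 0.02;0 0 0 0 0 0 0.02;0 0 0 0 0 0 0.02",
)

```text
t: 9.38
eef_pos: [0.6364, -0.0814, 0.0459]
ee_rot: [-3.141, 0.0, -1.57]
force: [0.4, 0.6, -0.7]
width: 0.0385
gripper_force: 15.0
```

move_arm(
  rows="0 0 0 0 0 0 0.05;0 0 0 0 0 0 0.07;0 0 0 0 0 0 0.07;0 0 0 0 0 0 0.07;0 0 0 0 0 -0.04 0.07;0 0 0 0 0 -0.06 0.07;0 0 0 0 0 -0.06 0.07;0 0 0 0 0 -0.05 0.07",
)

```text
t: 10.38
eef_pos: [0.6363, -0.0815, 0.2584]
ee_rot: [-3.14, 0.0, -1.57]
force: [2.0, 0.6, -0.4]
width: 0.0704
gripper_force: 0.0
```

move_arm(
  rows="0 0 0 0.0195 0.029 0 0.0876;0 0 0 0.033 0.05 0 0.0876;0 0 0 0.035 0.05 0 0.0876;0 0 0 0.032 0.05 0 0.0876;0 0 0 0 0 0.03 0.0876;0 0 0 0 0 0.02 0.0876;0 0 0 0 0 0 0.0876;0 0 0 0 0 0 0.0876",
)

```text
t: 11.38
eef_pos: [0.4578, -0.201, 0.2064]
ee_rot: [-3.141, -0.0, -1.57]
force: [-0.5, -0.7, -0.5]
width: 0.0876
gripper_force: 0.0
```

```bash
cat > look.py <<'E'
import sys
from station import arm
from h import *
s=arm.get_state();print(s['eef_pos'],s['ee_rot'])
f,d=arm.grab_frame('wrist');cv2.imwrite(sys.argv[1],f);m=arm.camera_model('wrist');T=wristT(arm,s,m)
for c,s in blobs(blue(f),60):
    o,d=ray(m,c,T);print('blue',np.round(c,1),s[:5],*[(k,np.round(onplane(o,d,k)[:2],4)) for k in (.066,.106,.133)])
E
python3 look.py pics/w4.png
```

```text
[ 0.45781592 -0.20104835  0.20639409] [-3.14080139e+00 -4.12824489e-04 -1.57011236e+00]
blue [321.8 199.7] [ 301  179   43   42 1419] (0.066, array([ 0.4578, -0.1863])) (0.106, array([ 0.4578, -0.1995])) (0.133, array([ 0.4579, -0.2084]))
blue [338.  317.6] [315 308  46  18 638] (0.066, array([ 0.4379, -0.0362])) (0.106, array([ 0.4407, -0.0701])) (0.133, array([ 0.4426, -0.0929]))
```

move_arm(
  rows="0 0 0 -0.001 0 0.04 0.0876;0 0 0 0 0 0.05 0.0876;0 0 0 0 0 0.04 0.0876;0 0 0 0 0 0.021 0.0876;0 0 0 0 0 0 0.0876;0 0 0 0 0 0 0.0876",
)

```text
t: 12.18
eef_pos: [0.4584, -0.2, 0.0558]
ee_rot: [-3.14, -0.0, -1.57]
force: [-0.0, 0.2, 0.3]
width: 0.0873
gripper_force: 0.0
```

move_arm(
  rows="0 0 0 0 0 0 0.03;0 0 0 0 0 0 0.03;0 0 0 0 0 0 0.03;0 0 0 0 0 0 0.03;0 0 0 0 0 0 0.03",
  squeeze=18,
)

```text
t: 12.8
eef_pos: [0.4574, -0.2, 0.0547]
ee_rot: [-3.141, -0.0, -1.57]
force: [-0.5, 0.4, 1.8]
width: 0.0497
gripper_force: 18.0
```

move_arm(
  rows="0 0 0 0 0 -0.03 0.03;0 0 0 0 0 -0.05 0.03;0 0 0 0 0 -0.05 0.03;0 0 0 -0.02 -0.016 -0.01 0.03;0 0 0 -0.045 -0.037 0 0.03;0 0 0 -0.048 -0.04 0 0.03;0 0 0 -0.048 -0.04 0 0.03;0 0 0 -0.035 -0.029 0 0.03",
)

```text
t: 13.8
eef_pos: [0.6202, -0.0018, 0.1939]
ee_rot: [3.141, -0.0, -1.57]
force: [-0.4, -0.6, -0.8]
width: 0.0497
gripper_force: 18.0
```

move_arm(
  rows="0 0 0 -0.015 -0.0126 0 0.03;0 0 0 0 0 0.03 0.03;0 0 0 0 0 0.04 0.03;0 0 0 0 0 0.03 0.03;0 0 0 0 0 0 0.03;0 0 0 0 0 0 0.03;0 0 0 0 0 0 0.03",
)

```text
t: 14.68
eef_pos: [0.6328, 0.0111, 0.0964]
ee_rot: [-3.139, 0.001, -1.571]
force: [-0.2, -0.0, -0.6]
width: 0.0494
gripper_force: 18.0
```

Down by 0.0345.

move_arm(
  rows="0 0 0 0 0.001 0.015 0.03;0 0 0 0 0 0.01 0.03;0 0 0 0 0 0.005 0.03;0 0 0 0 0 0.003 0.03;0 0 0 0 0 0.001 0.03;0 0 0 0 0 0 0.03;0 0 0 0 0 0 0.03",
)

```text
t: 15.55
eef_pos: [0.6306, 0.011, 0.0617]
ee_rot: [3.141, -0.0, -1.57]
force: [-4.3, 0.8, 7.9]
width: 0.0493
gripper_force: 18.0
```

move_arm(
  rows="0 0 0 0 0 0 0.06;0 0 0 0 0 0 0.08;0 0 0 0 0 0 0.08;0 0 0 0 0 0 0.08;0 0 0 0 0 -0.04 0.08;0 0 0 0 0 -0.06 0.08;0 0 0 0 0 -0.06 0.08;0 0 0 0 0 -0.05 0.08",
)

```text
t: 16.55
eef_pos: [0.631, 0.011, 0.2734]
ee_rot: [-3.14, 0.0, -1.57]
force: [1.5, -0.2, -0.2]
width: 0.0801
gripper_force: 0.0
```

move_arm(
  rows="0 0 0 0.013 0.03 0 0.0876;0 0 0 0.022 0.05 0 0.0876;0 0 0 0.024 0.055 0 0.0876;0 0 0 0.024 0.0535 0 0.0876;0 0 0 0 0 0.02 0.0876;0 0 0 0 0 0 0.0876;0 0 0 0 0 0 0.0876;0 0 0 0 0 0 0.0876",
)

```text
t: 17.55
eef_pos: [0.4431, -0.0717, 0.2508]
ee_rot: [-3.142, -0.0, -1.57]
force: [-0.1, -0.1, 0.4]
width: 0.0876
gripper_force: 0.0
```

```bash
python3 look.py pics/w5.png
```

```text
[ 0.4430812  -0.07173316  0.25084458] [-3.14154648e+00 -1.96462987e-04 -1.57020967e+00]
blue [147.1 172.9] [131 159  34  30 747] (0.066, array([ 0.6492, -0.0753])) (0.106, array([ 0.6247, -0.0846])) (0.133, array([ 0.6081, -0.0908]))
blue [323.3 194.6] [ 299  170   49   50 1878] (0.066, array([ 0.441 , -0.0488])) (0.106, array([ 0.4413, -0.0612])) (0.133, array([ 0.4415, -0.0696]))
```

View pics/w5.png

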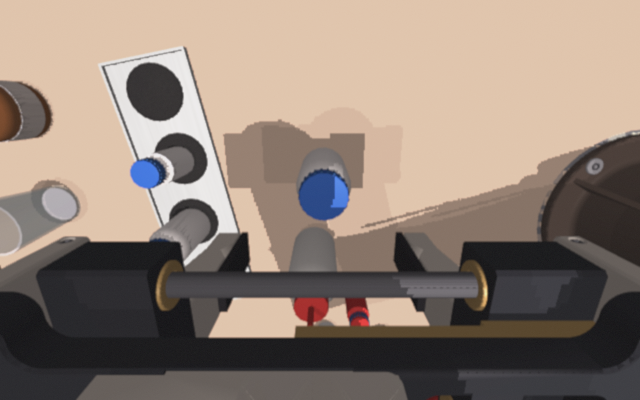

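The 250's cap is at (323,195), centred; pad a at (154,92) is free, and the 60 stands on pad b and the 125 on pad c.

move_arm(
  rows="0 0 0 -0.001 0.0015 0.04 0.0876;0 0 0 0 0 0.05 0.0876;0 0 0 0 0 0.04 0.0876;0 0 0 0 0 0.025 0.0876;0 0 0 0 0 0.012 0.0876;0 0 0 0 0 0.004 0.0876;0 0 0 0 0 0 0.0876;0 0 0 0 0 0 0.0876",
)

```text
t: 18.6
eef_pos: [0.4415, -0.0708, 0.0804]
ee_rot: [-3.14, 0.0, -1.57]
force: [-0.5, -0.3, 0.5]
width: 0.0876
gripper_force: 0.0
```

move_arm(
  rows="0 0 0 0 0 0 0.04;0 0 0 0 0 0 0.04;0 0 0 0 0 0 0.04;0 0 0 0 0 0 0.04;0 0 0 0 0 0 0.04",
  squeeze=25,
)

```text
t: 19.23
eef_pos: [0.441, -0.071, 0.0797]
ee_rot: [-3.141, -0.0, -1.57]
force: [-0.1, -1.0, 3.0]
width: 0.0602
gripper_force: 25.0
```

move_arm(
  rows="0 0 0 0 0 -0.02 0.04;0 0 0 0 0 -0.04 0.04;0 0 0 0 0 -0.05 0.04;0 0 0 0 -0.02 -0.04 0.04;0 0 0 0 -0.045 0 0.04;0 0 0 0 -0.045 0 0.04;0 0 0 -0.015 -0.04 0 0.04;0 0 0 -0.035 -0.02 0 0.04",
)

```text
t: 20.23
eef_pos: [0.6118, -0.0213, 0.2277]
ee_rot: [3.139, -0.001, -1.573]
force: [0.8, 0.1, -4.0]
width: 0.0605
gripper_force: 25.0
```

move_arm(
  rows="0 0 0 -0.05 0 0 0.04;0 0 0 -0.045 0 0 0.04;0 0 0 -0.025 0 0 0.04;0 0 0 -0.005 0 0.02 0.04;0 0 0 0 0 0.04 0.04;0 0 0 0 0 0.04 0.04;0 0 0 0 0 0.01 0.04;0 0 0 0 0 0 0.04",
)

```text
t: 21.22
eef_pos: [0.6107, 0.1039, 0.1193]
ee_rot: [3.14, -0.001, -1.57]
force: [0.2, 0.4, -2.5]
width: 0.0603
gripper_force: 25.0
```

move_arm(
  rows="0 0 0 0 0 0 0.04;0 0 0 0 0 0 0.04",
)

```text
t: 21.48
eef_pos: [0.6116, 0.1044, 0.1212]
ee_rot: [-3.139, 0.001, -1.57]
force: [-0.0, 0.1, -2.8]
width: 0.06
gripper_force: 25.0
```

Down by 0.034.

move_arm(
  rows="0 0 0 0 0 0.015 0.04;0 0 0 0 0 0.01 0.04;0 0 0 0 0 0.005 0.04;0 0 0 0 0 0.003 0.04;0 0 0 0 0 0.001 0.04;0 0 0 0 0 0 0.04;0 0 0 0 0 0 0.04",
)

```text
t: 22.35
eef_pos: [0.6105, 0.1038, 0.0867]
ee_rot: [3.141, -0.001, -1.57]
force: [-4.1, -0.8, 7.2]
width: 0.0604
gripper_force: 25.0
```

move_arm(
  rows="0 0 0 0 0 0 0.07;0 0 0 0 0 0 0.0876;0 0 0 0 0 0 0.0876;0 0 0 0 0 0 0.0876;0 0 0 0 0 -0.03 0.0876;0 0 0 0 0 -0.05 0.0876;0 0 0 0 0 -0.05 0.0876;0 0 0 0 0 -0.05 0.0876",
)

```text
t: 23.35
eef_pos: [0.6106, 0.104, 0.2672]
ee_rot: [-3.142, -0.0, -1.57]
force: [0.7, 0.5, -0.4]
width: 0.0876
gripper_force: 0.0
```

move_arm(
  rows="0 0 0 -0.012 0.02 0 0.06;0 0 0 -0.03 0.05 0 0.06;0 0 0 -0.03 0.05 0 0.06;0 0 0 -0.03 0.053 0 0.06;0 0 0 0 0 0.04 0.06;0 0 0 0 0 0.04 0.06;0 0 0 0 0 0 0.06;0 0 0 0 0 0 0.06",
)

```text
t: 24.35
eef_pos: [0.4386, 0.2064, 0.187]
ee_rot: [-3.14, 0.0, -1.57]
force: [-0.1, 0.2, 0.7]
width: 0.0598
gripper_force: 0.0
```

```bash
python3 look.py pics/w6.png
```

```text
[0.43862955 0.20641104 0.18695178] [-3.14027873e+00  3.88051322e-04 -1.57036650e+00]
blue [59.  74.7] [  11   33   98   83 6134] (0.066, array([0.6667, 0.1012])) (0.106, array([0.6331, 0.1047])) (0.133, array([0.6104, 0.1071]))
blue [324.8 191.2] [312 178  27  27 553] (0.066, array([0.4357, 0.2061])) (0.106, array([0.4362, 0.1941])) (0.133, array([0.4365, 0.1861]))
```

View pics/w6.png

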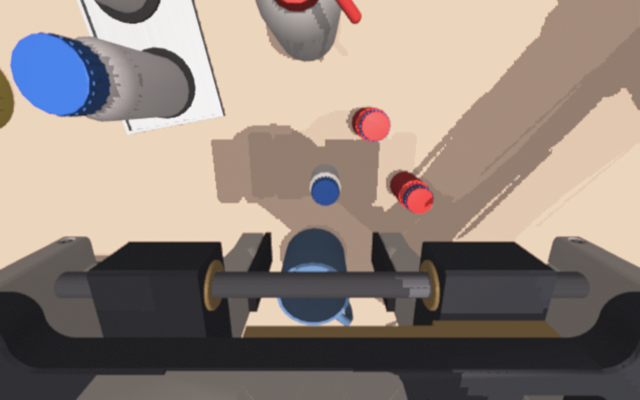

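The 30's cap is at (325,191). The red look-alikes at (372,124) and (412,195) and the mug at (314,290) are clear of the partly opened fingers.

move_arm(
  rows="0 0 0 0 0.0025 0.04 0.06;0 0 0 0 0 0.04 0.06;0 0 0 0 0 0.035 0.06;0 0 0 0 0 0.025 0.06;0 0 0 0 0 0.014 0.06;0 0 0 0 0 0.004 0.06;0 0 0 0 0 0 0.06;0 0 0 0 0 0 0.06",
)

```text
t: 25.4
eef_pos: [0.4358, 0.2066, 0.0285]
ee_rot: [-3.14, 0.001, -1.57]
force: [-0.7, -0.5, 0.2]
width: 0.0599
gripper_force: 0.0
```

move_arm(
  rows="0 0 0 0 0 0 0.015;0 0 0 0 0 0 0.015;0 0 0 0 0 0 0.015;0 0 0 0 0 0 0.015;0 0 0 0 0 0 0.015",
  squeeze=12,
)

```text
t: 26.02
eef_pos: [0.4353, 0.2061, 0.0277]
ee_rot: [-3.142, 0.0, -1.57]
force: [-1.0, 0.3, 2.7]
width: 0.0325
gripper_force: 12.0
```

move_arm(
  rows="0 0 0 0 0 -0.03 0.015;0 0 0 0 0 -0.05 0.015;0 0 0 0 0 -0.05 0.015;0 0 0 0 0 -0.05 0.015;0 0 0 0 0 -0.04 0.015;0 0 0 0.025 -0.015 -0.01 0.015;0 0 0 0.047 -0.028 0 0.015;0 0 0 0.047 -0.028 0 0.015",
)

```text
t: 27.02
eef_pos: [0.5067, 0.0861, 0.2578]
ee_rot: [-3.141, 0.001, -1.569]
force: [1.6, 0.7, -0.1]
width: 0.0326
gripper_force: 12.0
```

move_arm(
  rows="0 0 0 0.047 -0.028 0 0.015;0 0 0 0.047 -0.028 0 0.015;0 0 0 0.047 -0.028 0 0.015;0 0 0 0.047 -0.028 0 0.015;0 0 0 0.042 -0.025 0 0.015;0 0 0 0.025 -0.0147 0 0.015;0 0 0 0 0 0 0.015;0 0 0 0 0 0 0.015",
)

```text
t: 28.02
eef_pos: [0.6576, -0.1676, 0.257]
ee_rot: [3.141, 0.0, -1.571]
force: [-0.2, 0.2, -0.5]
width: 0.0325
gripper_force: 12.0
```

move_arm(
  rows="0 0 0 0 0 0.03 0.015;0 0 0 0 0 0.05 0.015;0 0 0 0 0 0.05 0.015;0 0 0 0 0 0.04 0.015;0 0 0 0 0 0.02 0.015;0 0 0 0 0 0 0.015;0 0 0 0 0 0 0.015;0 0 0 0 0 0 0.015",
)

```text
t: 29.02
eef_pos: [0.6589, -0.1677, 0.0693]
ee_rot: [-3.139, -0.0, -1.57]
force: [0.4, 0.3, -2.0]
width: 0.0326
gripper_force: 12.0
```

move_arm(
  rows="0 0 0 0 0 0.014 0.015;0 0 0 0 0 0.009 0.015;0 0 0 0 0 0.005 0.015;0 0 0 0 0 0.003 0.015;0 0 0 0 0 0.0008 0.015;0 0 0 0 0 0 0.015;0 0 0 0 0 0 0.015",
)

```text
t: 29.9
eef_pos: [0.6582, -0.1679, 0.036]
ee_rot: [-3.141, -0.0, -1.571]
force: [0.2, -0.1, -0.5]
width: 0.0325
gripper_force: 12.0
```

Another 1.3 mm, then release, lift and back off toward -y for an overview.

move_arm(
  rows="0 0 0 0 0 0.0013 0.015;0 0 0 0 0 0 0.015;0 0 0 0 0 0 0.035;0 0 0 0 0 0 0.06;0 0 0 0 0 0 0.06;0 0 0 0 0 0 0.06",
)

```text
t: 30.65
eef_pos: [0.658, -0.1679, 0.0344]
ee_rot: [3.141, 0.0, -1.571]
force: [-0.3, 0.6, -0.4]
width: 0.0578
gripper_force: 0.0
```

move_arm(
  rows="0 0 0 0 0 -0.03 0.06;0 0 0 0 0 -0.05 0.06;0 0 0 0 0 -0.06 0.06;0 0 0 0 0 -0.06 0.06;0 0 0 0 0 -0.06 0.06;0 0 0 0 0.05 -0.04 0.06;0 0 0 0 0.06 0 0.06;0 0 0 0 0.06 0 0.06",
)

```text
t: 31.65
eef_pos: [0.4876, -0.1679, 0.3338]
ee_rot: [-3.141, 0.0, -1.571]
force: [0.3, 0.4, 1.0]
width: 0.06
gripper_force: 0.0
```

move_arm(
  rows="0 0 0 -0.05 0.04 0 0.06;0 0 0 -0.06 0 0 0.06;0 0 0 -0.06 0 0 0.06;0 0 0 -0.06 0 0 0.06;0 0 0 -0.06 0 0 0.06;0 0 0 -0.06 0 0 0.06;0 0 0 0 0 0 0.06;0 0 0 0 0 0 0.06",
)

```text
t: 32.65
eef_pos: [0.4498, 0.1809, 0.3334]
ee_rot: [3.141, -0.0, -1.569]
force: [-0.4, -1.2, 0.2]
width: 0.0599
gripper_force: 0.0
```

```bash
python3 - <<'E'
from station import arm
from h import *
H=dict(zip('abcd',(.066,.086,.106,.133)));P=dict(a=(.658,-.168),b=(.637,-.0815),c=(.632,.011),d=(.611,.104))
for n in ['scene','side']:
    f,d=arm.grab_frame(n);cv2.imwrite(f'pics/{n}9.png',f);m=arm.camera_model(n)
    for c,s in blobs(blue(f),15):
        o,d=ray(m,c)
        for k in 'abcd':
            p=onplane(o,d,H[k]+.007-.006)
            if np.hypot(*(p[:2]-P[k]))<.03: print(n,k,np.round((p[:2]-P[k])*1000,1),s[4])
E
python3 -c "
import cv2;a=cv2.imread('pics/scene9.png')[130:290,120:460];b=cv2.imread('pics/side9.png')[100:340,190:400]
a=cv2.resize(a,None,fx=1.4,fy=1.4);b=cv2.resize(b,None,fx=1.4,fy=1.4)
b=cv2.copyMakeBorder(b,0,0,0,0,0);import numpy as np;o=np.zeros((max(a.shape[0],b.shape[0]),a.shape[1]+b.shape[1],3),np.uint8);o[:a.shape[0],:a.shape[1]]=a;o[:b.shape[0],a.shape[1]:]=b;cv2.imwrite('pics/fin.png',o)"
```

```text
scene d [2.5 2.6] 178
scene c [-0.3  2.5] 128
scene b [0.2 0.5] 84
scene a [0.2 1. ] 60
side b [ 2.4 -2.3] 62
side c [-0.5 -0.2] 132
side d [1.  0.8] 240
```

View pics/fin.png

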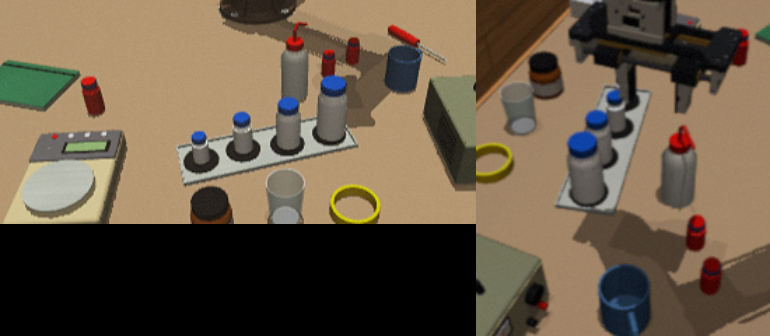

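All four bottles stand upright on the pads, within about 4 mm of the middles. The smallest is next to the balance, the mug is untouched and the arm is clear.

```bash
python3 -c "
from station import arm
print(arm.job_done())"
```

```text
the job is handed in; nothing more can be done
None
```

I handed the job in at about 33 s: all four bottles stand upright on the pads, smallest next to the balance, within about 4 mm of the pad centres by camera, with the mug untouched; no verdict was returned.

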